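# Load padlocks into the marking pallet

## Task

Get the marking pallet ready for engraving: slide its retaining gate fully open, lay every padlock from the bench flat in the nest, front face up as it lies now and shackle towards the gate, base at the long fence, and push them up so that the row sits tight against the end stop with no gaps between neighbours. With the whole row closed up, slide the gate fully home over the shackles. Leave the mug, screwdriver and carton where they are.

Things in the scene. Friction and masses are not known exactly. Their poses are not given: they have to be found in the camera images.
- nest_corner (a point): Floor-level corner of the fixed marking pallet's nest, where the long fence (robot's side) meets the end stop (robot's right). x: fence to gate; y: along the fence from the stop; z up. Floor 10 mm above the bench, x -15 to 175, y -15 to 315 mm, open at the far y end. Fence: x -15 to 0, full length, 12 mm high. Stop: y -15 to 0, x -15 to 80, 20 mm high. Riser under gate: x 100 to 175, 22 mm high.
- first_place (a point): Where the centre of the first padlock's body lies when it is home against both fence and end stop, axes as nest_corner, shackle along +x: 22.5, 25, 14 mm (x, y, z) from nest_corner. The next padlocks follow at 50 mm steps along +y.
- gate (a joint): Travel of the retaining gate, m: 0 = home over the shackles, 0.045 = fully open, along +x of nest_corner. About 2.5 N friction, stays where left; may start up to 10 mm open. Steel plate 85 x 302 x 6 mm, underside 22 mm above the nest floor; front edge at x = 47 mm of nest_corner when home (2 mm clear of bodies against the fence), 92 when open. Closing, it pushes bodies that stand off the fence.
- gate_knob (a point): Centre of the upright black round knob on the gate: 22 mm diameter, 25 mm tall, on a neck 7 mm high. Its top is 14 mm above this point, the gate plate's top 18 mm below. It is at the middle of the gate's length. Grip from above and slide. Guides at the gate ends stand 35 mm above the nest floor. Axes as nest_corner; with the gate home it is at 109.5, 150, 46 mm from nest_corner.
- padlock0_mid (a point): Padlock, brass body 45 x 50 x 28 mm (x, y, z), steel shackle, about 0.36 kg, lying on its back. Point: centre of the body, 14 mm above what it lies on. x: base (keyway) to shackle; y: across the width; z: up out of the front face. Shackle: 9 mm bar half-way up, 41 mm wide, reaching 58.5 mm from the centre along +x. Grip across the 50 mm width. Three to five alike are present; None if absent.
- padlock1_mid (a point): Padlock, brass body 45 x 50 x 28 mm (x, y, z), steel shackle, about 0.36 kg, lying on its back. Point: centre of the body, 14 mm above what it lies on. x: base (keyway) to shackle; y: across the width; z: up out of the front face. Shackle: 9 mm bar half-way up, 41 mm wide, reaching 58.5 mm from the centre along +x. Grip across the 50 mm width. Three to five alike are present; None if absent.
- padlock2_mid (a point): Padlock, brass body 45 x 50 x 28 mm (x, y, z), steel shackle, about 0.36 kg, lying on its back. Point: centre of the body, 14 mm above what it lies on. x: base (keyway) to shackle; y: across the width; z: up out of the front face. Shackle: 9 mm bar half-way up, 41 mm wide, reaching 58.5 mm from the centre along +x. Grip across the 50 mm width. Three to five alike are present; None if absent.
- padlock3_mid (a point): Padlock, brass body 45 x 50 x 28 mm (x, y, z), steel shackle, about 0.36 kg, lying on its back. Point: centre of the body, 14 mm above what it lies on. x: base (keyway) to shackle; y: across the width; z: up out of the front face. Shackle: 9 mm bar half-way up, 41 mm wide, reaching 58.5 mm from the centre along +x. Grip across the 50 mm width. Three to five alike are present; None if absent.
- padlock4_mid (a point): Padlock, brass body 45 x 50 x 28 mm (x, y, z), steel shackle, about 0.36 kg, lying on its back. Point: centre of the body, 14 mm above what it lies on. x: base (keyway) to shackle; y: across the width; z: up out of the front face. Shackle: 9 mm bar half-way up, 41 mm wide, reaching 58.5 mm from the centre along +x. Grip across the 50 mm width. Three to five alike are present; None if absent.
- mug: White mug, 80 mm across, 90 mm tall, upright; origin at the centre of its underside. Leave it alone.
- screwdriver: Screwdriver lying on the bench, 200 mm long along its x; origin on its underside. Leave it alone.
- blank_box: Cardboard carton of key blanks, 110 x 75 x 45 mm (x, y, z); origin at the centre of its underside. Leave it alone.
There are look-alikes about, which are no part of the job. What is shaped like the part that bears padlock2_mid but blue or turquoise is not meant.

How it is judged:
By the outcome, as a careful person would: the job done as asked, in the order asked, and still so for the second after the job is handed in, with the robot touching nothing.
Of padlock0, padlock1, padlock2, padlock3, padlock4 only 3 to 5 are there at a start; the rules pass over those that are not, and their reading is None.
At some moment in a run one of padlock0, padlock1, padlock2, padlock3, padlock4 may be knocked a few centimetres aside while the robot is not near it.
Once in a run the grip may slacken for a moment while it holds something.
It also fails if it takes over 210 s, if anything falls off the work surface, if the arm or the gripper's body presses on something with over 40 N, if the wrist force passes 120 N, or if a joint passes its speed limit or range.

## Robot

A 6-joint arm with a two-finger parallel gripper is mounted at the origin on the work surface. World frame = base frame: x ahead of the robot, y to its left, z up, the work surface at z = 0. Lengths are in m, angles in degrees, forces in N, time in s.
With the tool pointing down it reaches from about 0.3 to 0.75 m from the base axis. Payload 8.5 kg.
Tool frame: the origin (TCP) lies between the finger pads; the fingertips stand env.finger_overhang ahead of it and the grasp point (between the pads) lies 2 mm behind it (env.finger_overhang is the distance from the TCP to the fingertips, in m); z points along the fingers, y is the line along which they close (so a half turn about z gives the same grasp; the last joint's range is limited). The gripper opens to 85 mm and grips with 20 to 120 N. Pads are 22 mm wide; open, the fingers measure 114 mm over their backs; the gripper's body (76 mm by 85 mm) begins 54 mm behind the grasp point. The pads swing forward as they close: fully open they stand 13 mm farther back than shut.
Start: joints at [-80.117, 21.807, 74.336, -0, 83.858, -12.336], TCP at [0.208, -0.509, 0.248] pointing down, gripper open.
Joint ranges: [-178.18, 178.18], [-50.72, 133.34], [12.68, 142.11], [-81.47, 261.47], [9.98, 163.14], [-165.26, 165.26]. Speed limits (degrees/s): [136.94, 136.94, 180, 180, 180, 180].

## Interface

Orientations are given as a 3x3 rotation matrix whose columns are the frame's x, y, z axes.
In Python, from rig import env gives the robot as it stands. The module is installed in compiled form; this text tells all that it offers.
- The arm moves only by the tool jog_arm, never from a script. Its arguments are lists of equal length, an entry for each row: "hand": the finger opening in m, from 0 to 0.0854; "travel": the shift along the world's x, y, z in m, a list of three; "yaw": the turn about the world's z in rad. A call has exactly 5 rows; each row shifts and turns the commanded pose from where the row before left it; what a row does not reach is not made up. A row lasts 1/8 s, in which the tool goes at most 62.5 mm and 10.7 degrees, less where a joint would pass 70% of its speed; a pose out of reach is approached as far as the arm can. A call is refused whole if a number of a shift passes 0.0625 or a number of a turn 0.188, either way. A call with a gripper value outside its range is refused whole. The fingers move at their own pace and stop on an object; "grip_force" is the grip in N (left out, the last holds). Time passes only in rows, so rows that do not move let the fingers close, or fill a call up. It gives the time, the measured TCP pose, the force, the opening and the grip force at its end, in the units of the state.
- env.observe(): the state, without advancing time (a new reading comes with each control period).
- env.get_image(name): name is "scene" or "top"; returns the picture (400x640x3 uint8, red, green, blue); there is no depth.
- env.calibration(name): a dict with "fx", "fy", "cx", "cy" (pixels), "position" and "rotation" of the camera in the world. Camera axes: x right, y down, z forward; pixel columns grow to the right and rows downward; lengths in m; the calibration is good to about 2 mm. A picture is of the moment at which its call begins. calibration takes no time and is no camera call.
- env.close_job(): hands the job in; it is judged then, once.
The state is a dict: "time_s": time; "q": joint angles; "qvel": joint speeds; "joint_efforts": joint torques, N m; "position": TCP position; "tool_rot": TCP orientation; "ft_force": force on the tool from outside, world axes, zero at the start; "wrist_torque": the same for the moment, N m; "grip_width": finger opening in m; "gripper_force": force on a finger pad.
Only numpy, scipy, OpenCV 4.12 (cv2) and the standard library are available. Lean on these libraries where they do the work, as an engineer would, in place of code of your own. Each camera call takes 0.05 s, during which the arm holds its last target. There are 200 camera calls.

## Working session

There is one attempt and no reset: what is moved stays moved. The work goes in short steps, Python scripts to look and compute and a tool call to move; the robot and the scene stay as the last step left them, time stands still between calls to the robot, and variables do not carry over. Pictures are saved under pics/ and viewed, at most 14 in all, crops included, and the job is handed in when it is done.

Besides the shell and the picture viewer there is one more tool, called after "Emit:" in YAML: its name, and indented under it one key for each argument. jog_arm: Moves the arm, as the interface text tells. Its arguments: {"type":"object","properties":{"hand":{"type":"array"},"travel":{"type":"array"},"yaw":{"type":"array"},"grip_force":{"type":"number"}},"required":["hand","travel","yaw"]}

```bash
mkdir -p pics; python3 - <<'E'
from rig import env
import cv2
for n in("top","scene"):
    im=env.get_image(n); cv2.imwrite(f"pics/{n}0.png",im[:,:,::-1])
    c=env.calibration(n); print(n,c)
s=env.observe();print(s["position"],s["tool_rot"],env.finger_overhang,s["grip_width"])
E
```

```text
top {'fx': 512.755862879207, 'fy': 512.755862879207, 'cx': 321.3302087330439, 'cy': 204.88724277927497, 'position': array([ 0.21989286, -0.02364678,  1.6230661 ]), 'rotation': array([[ 3.89952583e-02, -9.74114240e-01,  2.22667505e-01],
       [-9.99239068e-01, -3.78343938e-02,  9.47854455e-03],
       [-8.08695169e-04, -2.22867688e-01, -9.74848367e-01]])}
scene {'fx': 434.7170246598162, 'fy': 434.7170246598162, 'cx': 319.46045550469285, 'cy': 198.67887170863577, 'position': array([ 1.5384433 , -0.43593078,  0.79184563]), 'rotation': array([[ 0.40054655,  0.50496163, -0.76457584],
       [ 0.91625398, -0.22657496,  0.33036711],
       [-0.00641103, -0.83287307, -0.55342692]])}
[ 0.20796443 -0.50893008  0.24780686] [[ 9.25720931e-01  3.78207225e-01 -2.28896117e-04]
 [ 3.78207223e-01 -9.25720214e-01  1.17546038e-03]
 [ 2.32673845e-04 -1.17471844e-03 -9.99999283e-01]] 0.017 0.08526042647608019
```

View pics/top0.png

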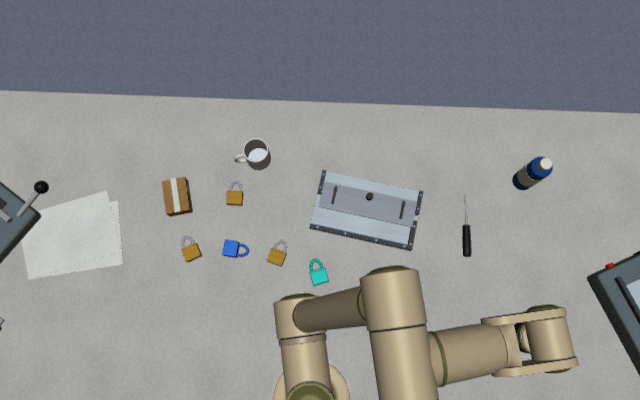

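View pics/scene0.png

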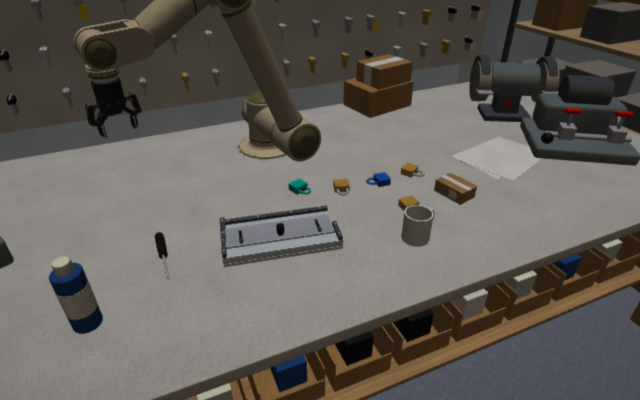

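Candidates: brass padlocks at top-view pixels (234,195), (191,250) and (277,254). The blue one at (234,249) and the turquoise one at (318,272) are look-alikes, so I leave them out. The pallet is near (367,210), with its knob at (369,197). Next is a close crop.

```bash
cat > h.py <<'E'
import numpy as np, cv2
from rig import env
def ray(n,u,v,z):
    c=env.calibration(n); d=c["rotation"]@np.array([(u-c["cx"])/c["fx"],(v-c["cy"])/c["fy"],1])
    p=c["position"]; return p+d*(z-p[2])/d[2]
def proj(n,P):
    c=env.calibration(n); q=(np.atleast_2d(P)-c["position"])@c["rotation"]
    return np.c_[q[:,0]/q[:,2]*c["fx"]+c["cx"],q[:,1]/q[:,2]*c["fy"]+c["cy"]]
def crop(n,x0,y0,x1,y1,k,f,im=None):
    im=env.get_image(n) if im is None else im
    cv2.imwrite(f"pics/{f}.png",cv2.resize(im[y0:y1,x0:x1,::-1],None,fx=k,fy=k,interpolation=cv2.INTER_CUBIC)); return im
E
python3 - <<'E'
from h import *
im=env.get_image("top")
a=cv2.resize(im[165:275,170:300],None,fx=6,fy=6,interpolation=cv2.INTER_CUBIC)[:,:,::-1]
cv2.imwrite("pics/locks.png",a[:600])
crop("top",302,163,432,258,6,"pal",im)
E
```

```text
(no output)
```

View pics/locks.png

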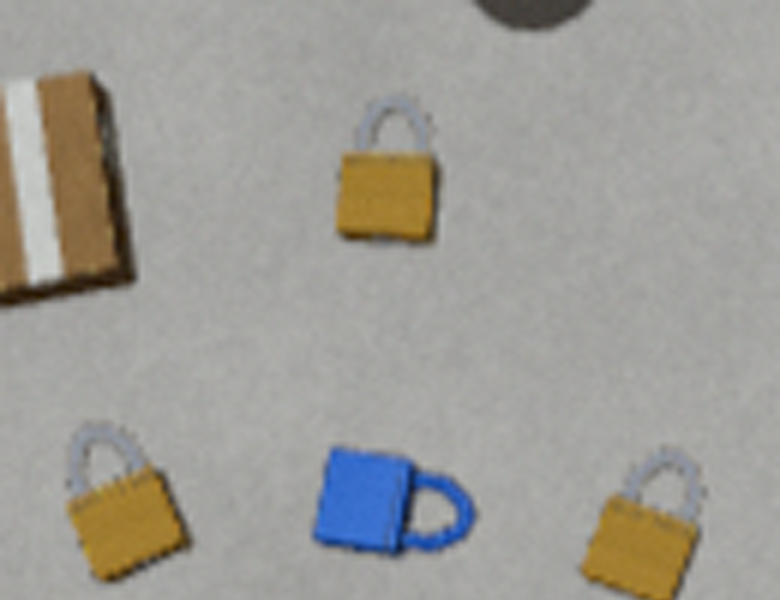

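View pics/pal.png

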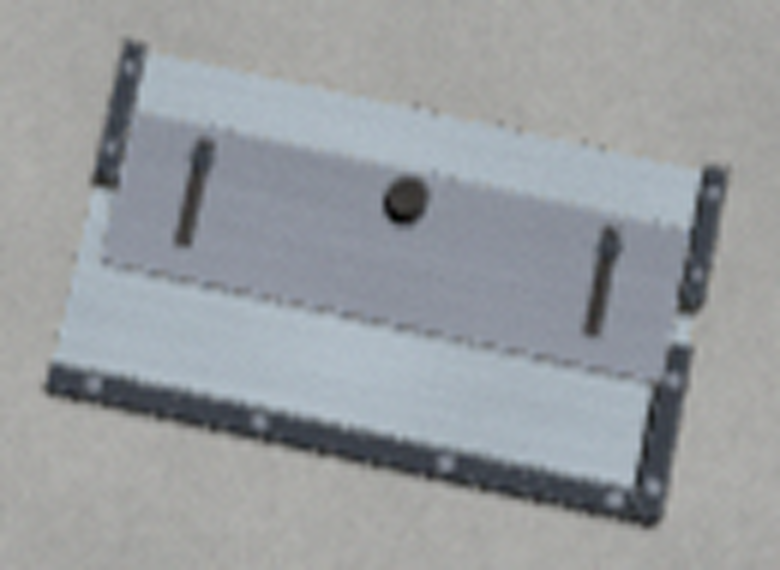

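The crop confirms three brass padlocks with their shackles pointing away from the robot. The gate is partly open, with the knob at about (369.5,196). I'll fit the pallet from its edge points and the padlocks by silhouette.

```bash
cat >> h.py <<'E'
from scipy.optimize import least_squares, minimize
def R2(a): return np.array([[np.cos(a),-np.sin(a),0],[np.sin(a),np.cos(a),0],[0,0,1]])
def locks(n="top",zb=0,x0=150,y0=150,x1=430,y1=300,K=8,im=None,seeds=None,lo=(10,110,60),hi=(28,255,255),amin=60):
    im=env.get_image(n) if im is None else im
    hsv=cv2.cvtColor(cv2.resize(im[y0:y1,x0:x1],None,fx=K,fy=K,interpolation=cv2.INTER_CUBIC),cv2.COLOR_RGB2HSV)
    m=cv2.inRange(hsv,np.array(lo),np.array(hi)); nn,lab,st,ce=cv2.connectedComponentsWithStats(m)
    out=[]
    B=np.array([[a,b,c] for a in(-.0225,.0225) for b in(-.025,.025) for c in(0,.028)])
    for i in range(1,nn):
        if st[i,4]<amin*K*K: continue
        M=(lab==i).astype(np.uint8); u,v=(ce[i]+.5)/K-.5+[x0,y0]
        def cost(p):
            P=B@R2(p[2]/50).T+[p[0]/1e3,p[1]/1e3,zb]
            q=(proj(n,P)-[x0,y0]+.5)*K-.5
            h=cv2.convexHull(np.round(q*16).astype(np.int32)); S=np.zeros_like(M); cv2.fillConvexPoly(S,h,1,shift=4)
            return 1-(S&M).sum()/(S|M).sum()
        w=ray(n,u,v,zb+.016)*1e3; best=None
        for a in(-.5,-.25,0,.25,.5):
            r=minimize(cost,[w[0],w[1],a*50],method="Nelder-Mead",options=dict(initial_simplex=np.array([w[0],w[1],a*50])+np.array([[0,0,0],[5,0,0],[0,5,0],[0,0,8]]),xatol=.05,fatol=1e-4))
            if best is None or r.fun<best.fun: best=r
        out.append((best.x[0],best.x[1],np.degrees(best.x[2]/50),best.fun,u,v,st[i,4]/K/K))
    return out
E
python3 - <<'E'
from h import *
for l in locks(): print(np.round(l,2))
c=lambda x,y:((x+.5)/6-.5+302,(y+.5)/6-.5+163)
obs=[((0,315,12),(53,366)),((0,0,12),(634,487)),((80,0,20),(668,348)),((80,-15,20),(690,346)),((-15,-15,20),(660,515)),
 (('g',301,28),(103,264)),(('g',40,28),(580,364)),(('k',150,60),(407,196))]
def f(p,full=True):
    r=[]
    for P,o in obs:
        x=P[0]
        if x=='g':x=47+p[3]
        if x=='k':x=109.5+p[3]
        w=R2(p[2])@np.array([x,P[1],P[2]])/1e3+[p[0]/1e3,p[1]/1e3,.01]
        r.append(proj("top",w)[0]-c(*o))
    # riser far edge line
    for y,o in((290,(190,66)),(20,(670,164))):
        w=R2(p[2])@np.array([175,y,22])/1e3+[p[0]/1e3,p[1]/1e3,.01]
        r.append([0,(proj("top",w)[0]-c(*o))[1]])
    return np.ravel(r)
r=least_squares(f,[330,-230,-.2,10],loss="soft_l1",f_scale=.3); print(r.x,np.degrees(r.x[2]));print(f(r.x).reshape(-1,2).round(2))
E
```

```text
[ 6.0942e+02  4.4133e+02 -4.8700e+01  5.7000e-01  1.8284e+02  1.9420e+02
  2.9775e+02]
[598.24 489.86 -45.78   0.6  167.7  196.97 251.45]
[6.0188e+02 2.7442e+02 2.2900e+00 1.8000e-01 2.3401e+02 1.9743e+02
 2.1684e+02]
[4.2040e+02 3.9681e+02 3.1920e+01 1.7000e-01 1.9077e+02 2.5197e+02
 2.3305e+02]
[ 4.1434e+02  1.2699e+02 -2.0190e+01  1.3000e-01  2.7610e+02  2.5649e+02
  2.2428e+02]Traceback (most recent call last):
  File "<stdin>", line 19, in <module>
    return func(*args, **kwargs)
    result = trf(vector_fun.fun, vector_fun.jac, x0, f0, J0, lb, ub, ftol, xtol,
                 gtol, max_nfev, x_scale, loss_function, tr_solver,
                 tr_options.copy(), verbose, callback=callback_wrapped)
    return trf_no_bounds(
        fun, jac, x0, f0, J0, ftol, xtol, gtol, max_nfev, x_scale,
        loss_function, tr_solver, tr_options, verbose, callback=callback)
    f_new = fun(x_new)
    self._update_fun()
    ~~~~~~~~~~~~~~~~^^
    self.f = self.fun_wrapped(xp_copy(self.x))
             ~~~~~~~~~~~~~~~~^^^^^^^^^^^^^^^^^
    return np.atleast_1d(self.fun(x))
                         ~~~~~~~~^^^
    return self.f(x, *self.args, **self.kwargs)
           ~~~~~~^^^^^^^^^^^^^^^^^^^^^^^^^^^^^^
  File "<stdin>", line 13, in f
  File "h.py", line 7, in proj
    c=env.calibration(n); q=(np.atleast_2d(P)-c["position"])@c["rotation"]
ValueError: time passes only in moves, steps and waits
```

```bash
python3 - <<'E'
s=open('h.py').read()
s=s.replace("from rig import env\n","from rig import env\nC={n:env.calibration(n) for n in('top','scene')}\n",1).replace("c=env.calibration(n); ","c=C[n]; ")
open('h.py','w').write(s)
E
cat >> h.py <<'E'
def nestfit(obs,x0=(400,-230,-.2,10),lines=()):
    def f(p):
        r=[]
        for P,o in list(obs)+list(lines):
            x={'g':47+p[3],'k':109.5+p[3]}.get(P[0],P[0])
            w=R2(p[2])@np.array([x,P[1],P[2]])/1e3+[p[0]/1e3,p[1]/1e3,.01]
            r.append(proj("top",w)[0]-o)
        r=np.array(r)
        if len(lines): r[-len(lines):,0]=0
        return r.ravel()
    r=least_squares(f,x0,loss="soft_l1",f_scale=.3); return r.x,f(r.x).reshape(-1,2)
def facefit(corners,z=.028):  # order: shackle-left(+y), shackle-right, base-right, base-left as seen from above
    B=np.array([[.0225,.025,z],[.0225,-.025,z],[-.0225,-.025,z],[-.0225,.025,z]])
    f=lambda p:(proj("top",B@R2(p[2]).T+[p[0],p[1],0])-corners).ravel()
    w=ray("top",*np.mean(corners,0),z)
    r=least_squares(f,[w[0],w[1],0]); return r.x[0]*1e3,r.x[1]*1e3,np.degrees(r.x[2]),np.abs(f(r.x)).max()
E
python3 - <<'E'
from h import *
c=lambda x,y,a=302,b=163:((x+.5)/6-.5+a,(y+.5)/6-.5+b)
obs=[((0,315,12),(53,366)),((0,0,12),(634,487)),((80,0,20),(668,348)),((80,-15,20),(690,346)),((-15,-15,20),(660,515)),
 (('g',301,28),(103,264)),(('g',40,28),(580,364)),(('k',150,60),(407,196))]
x,r=nestfit([(P,c(*o)) for P,o in obs],lines=[(P,c(*o)) for P,o in (((175,290,22),(190,66)),((175,20,22),(670,164)))])
print(x,np.degrees(x[2]));print(r.round(2))
for q in ([(343,153),(437,155),(433,238),(338,235)],[(68,508),(152,467),(186,545),(105,580)],[(612,497),(697,527),(667,602),(583,573)]):
    print(np.round(facefit(np.array([c(*o,170,165) for o in q])),2))
E
```

```text
[ 4.69000300e+02 -2.84224878e+02 -1.71956403e-01  9.49709241e+00] -9.852376134413303
[[-0.62  0.12]
 [ 0.31  0.54]
 [-0.58 -1.17]
 [ 0.43  0.13]
 [ 0.3   1.15]
 [-0.93 -0.05]
 [ 0.7   0.22]
 [-0.15 -0.2 ]
 [ 0.   -0.95]
 [ 0.   -0.35]]
[5.9894e+02 2.7166e+02 9.9000e-01 1.4000e-01]
[417.26 393.44  28.75   0.82]
[414.73 126.14 -17.45   0.76]
```

```bash
cat >> h.py <<'E'
def overlay(p,f,im=None,x0=302,y0=163,x1=432,y1=258,k=6):
    im=env.get_image("top") if im is None else im
    a=cv2.resize(im[y0:y1,x0:x1,::-1],None,fx=k,fy=k,interpolation=cv2.INTER_CUBIC)
    def pl(pts,col):
        w=np.array(pts,float)@R2(p[2]).T/1e3+[p[0]/1e3,p[1]/1e3,.01]
        q=(proj("top",w)-[x0,y0]+.5)*k-.5
        cv2.polylines(a,[np.round(q*16).astype(np.int32)],False,col,1,cv2.LINE_AA,4)
    pl([(-15,315,12),(-15,-15,12)],(0,0,255));pl([(0,315,12),(0,0,12)],(0,0,255));pl([(-15,315,12),(0,315,12)],(0,0,255))
    pl([(-15,-15,20),(80,-15,20),(80,0,20),(-15,0,20),(-15,-15,20)],(0,255,255))
    pl([(-15,-15,-10),(-15,315,-10),(175,315,-10)],(255,0,255))
    g=p[3];pl([(47+g,-1,28),(47+g,301,28),(132+g,301,28),(132+g,-1,28),(47+g,-1,28)],(0,255,0))
    t=np.linspace(0,6.3,30);pl(np.c_[109.5+g+11*np.cos(t),150+11*np.sin(t),0*t+60],(0,255,0))
    pl([(175,315,22),(175,-15,22)],(255,0,0))
    cv2.imwrite(f"pics/{f}.png",a)
E
python3 - <<'E'
from h import *
overlay([469,-284.2,-.172,9.5],"ov1")
E
```

```text
(no output)
```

View pics/ov1.png

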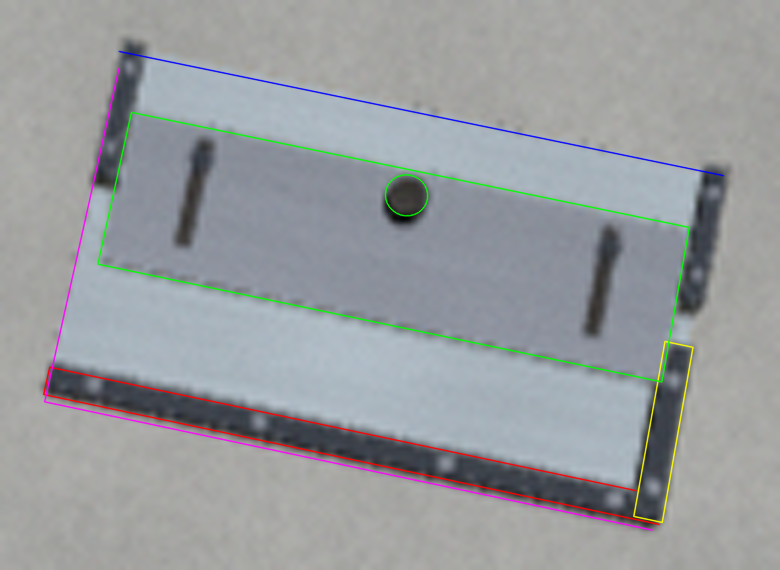

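The overlay fits to about 2 mm: nest at (469,-284) mm, yaw -9.85°, gate 9.5 mm open. The knob is near (612,-157), so I move above it.

Emit:
jog_arm:
  hand: [0.06,0.06,0.06,0.06,0.06]
  travel:
    - [0.0404,0.0352,-0.01]
    - [0.0404,0.0352,-0.01]
    - [0.0404,0.0352,-0.01]
    - [0.0404,0.0352,-0.01]
    - [0.0404,0.0352,-0.01]
  yaw: [-0.056,-0.056,-0.056,-0.056,-0.056]
  grip_force: 40

```text
time_s: 0.88
position: [0.4111, -0.3319, 0.198]
tool_rot: [[0.994, 0.106, 0.0], [0.106, -0.994, -0.0], [0.0, 0.0, -1.0]]
ft_force: [-0.1, -0.8, -0.2]
grip_width: 0.0601
gripper_force: 0.0
```

Emit:
jog_arm:
  hand: [0.06,0.06,0.06,0.06,0.06]
  travel:
    - [0.0404,0.0352,-0.01]
    - [0.0404,0.0352,-0.01]
    - [0.0404,0.0352,-0.01]
    - [0.0404,0.0352,-0.01]
    - [0.0404,0.0352,-0.01]
  yaw: [-0.056,-0.056,-0.056,-0.056,-0.056]

```text
time_s: 1.5
position: [0.6132, -0.1558, 0.1479]
tool_rot: [[0.985, -0.173, -0.0], [-0.173, -0.985, -0.0], [-0.0, 0.0, -1.0]]
ft_force: [-0.5, -0.7, 0.8]
grip_width: 0.06
gripper_force: 0.0
```

Emit:
jog_arm:
  hand: [0.06,0.06,0.06,0.06,0.06]
  travel:
    - [-0.001,-0.001,-0.03]
    - [0,0,-0.03]
    - [0,0,-0.026]
    - [0,0,0]
    - [0,0,0]
  yaw: [0,0,0,0,0]

```text
time_s: 2.12
position: [0.6115, -0.1584, 0.0634]
tool_rot: [[0.985, -0.171, 0.001], [-0.171, -0.985, -0.001], [0.002, 0.0, -1.0]]
ft_force: [0.2, 0.5, 0.2]
grip_width: 0.0603
gripper_force: 0.0
```

Emit:
jog_arm:
  hand: [0.0,0.0,0.0,0.0,0.0]
  travel:
    - [0,0,0]
    - [0,0,0]
    - [0,0,0]
    - [0,0,0]
    - [0,0,0]
  yaw: [0,0,0,0,0]

```text
time_s: 2.75
position: [0.6115, -0.1569, 0.0635]
tool_rot: [[0.985, -0.171, 0.002], [-0.171, -0.985, 0.002], [0.002, -0.002, -1.0]]
ft_force: [0.4, 6.0, 5.7]
grip_width: 0.0203
gripper_force: 39.4
```

Emit:
jog_arm:
  hand: [0.0,0.0,0.0,0.0,0.0]
  travel:
    - [0.008,-0.0014,0]
    - [0.008,-0.0014,0]
    - [0.008,-0.0014,0]
    - [0.008,-0.0014,0]
    - [0.0,0,0]
  yaw: [0,0,0,0,0]

```text
time_s: 3.38
position: [0.6442, -0.1629, 0.0635]
tool_rot: [[0.985, -0.171, 0.003], [-0.171, -0.985, 0.001], [0.003, -0.001, -1.0]]
ft_force: [3.2, 5.0, 3.9]
grip_width: 0.0205
gripper_force: 39.1
```

Emit:
jog_arm:
  hand: [0.0,0.0,0.0,0.0,0.0]
  travel:
    - [0.002,-0.0004,0]
    - [0.002,-0.0004,0]
    - [0.002,-0.0004,0]
    - [0,0,0]
    - [0.0,0,0]
  yaw: [0,0,0,0,0]

```text
time_s: 4.0
position: [0.6483, -0.1636, 0.0635]
tool_rot: [[0.985, -0.171, -0.001], [-0.171, -0.985, 0.002], [-0.002, -0.002, -1.0]]
ft_force: [-5.5, 6.3, 8.6]
grip_width: 0.0207
gripper_force: 39.7
```

Emit:
jog_arm:
  hand: [0.0,0.0,0.0,0.0,0.0]
  travel:
    - [0.002,-0.0004,0]
    - [0.002,-0.0004,0]
    - [0,0,0]
    - [0,0,0]
    - [0.0,0,0]
  yaw: [0,0,0,0,0]

```text
time_s: 4.62
position: [0.6485, -0.1637, 0.0634]
tool_rot: [[0.985, -0.171, -0.012], [-0.171, -0.985, 0.004], [-0.012, -0.002, -1.0]]
ft_force: [-26.5, 8.3, 18.2]
grip_width: 0.0203
gripper_force: 40.7
```

The gate is fully open at its stop. I release it, lift, and go to padlock c.

Emit:
jog_arm:
  hand: [0.05,0.06,0.07,0.07,0.08]
  travel:
    - [0,0,0]
    - [0,0,0]
    - [0,0,0.04]
    - [0,0,0.045]
    - [-0.0,0,0]
  yaw: [0,0,0,0,0]

```text
time_s: 5.25
position: [0.6546, -0.1665, 0.1514]
tool_rot: [[0.985, -0.171, 0.007], [-0.171, -0.985, -0.003], [0.008, 0.002, -1.0]]
ft_force: [-0.5, 0.7, -0.6]
grip_width: 0.0799
gripper_force: 0.0
```

```bash
python3 - <<'E'
from h import *
im=env.get_image("top")
for l in locks(im=im,lo=(8,90,25)): print(np.round(l,2))
print(env.observe()["position"])
overlay([469,-284.2,-.172,45],"ov2",im=im)
E
```

```text
[581.38 432.6  -55.02   0.73 176.65 196.64 658.2 ]
[6.0230e+02 2.7448e+02 2.2200e+00 1.4000e-01 2.3401e+02 1.9734e+02
 2.2612e+02]
[4.1925e+02 3.9708e+02 3.1280e+01 1.4000e-01 1.9074e+02 2.5194e+02
 2.4189e+02]
[ 0.65362609 -0.16604149  0.14882868]
```

View pics/ov2.png

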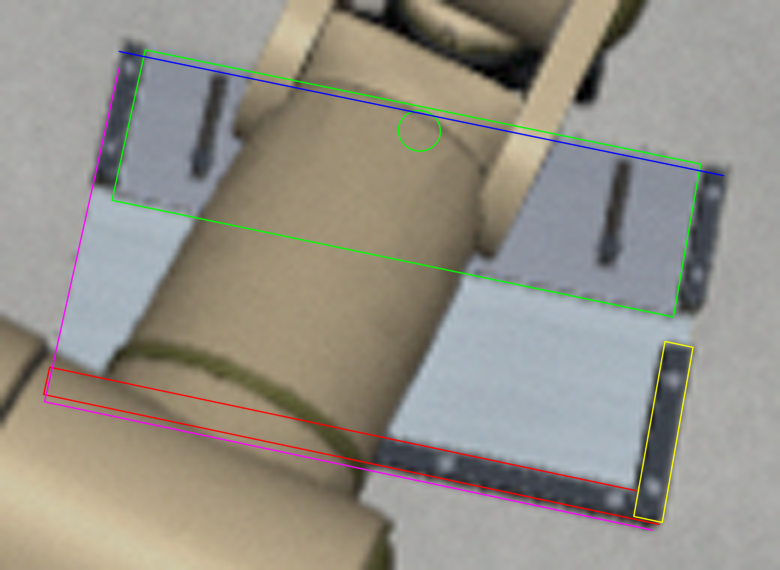

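Emit:
jog_arm:
  hand: [0.085,0.085,0.085,0.085,0.085]
  travel:
    - [-0.0398,0.0488,0]
    - [-0.0398,0.0488,0]
    - [-0.0398,0.0488,0]
    - [-0.0398,0.0488,0]
    - [-0.0398,0.0488,-0.02]
  yaw: [-0.025,-0.025,-0.025,-0.025,-0.025]

```text
time_s: 5.92
position: [0.456, 0.0755, 0.1281]
tool_rot: [[0.956, -0.294, 0.001], [-0.294, -0.956, 0.0], [0.001, -0.0, -1.0]]
ft_force: [0.7, -0.0, -1.2]
grip_width: 0.0851
gripper_force: 0.0
```

Emit:
jog_arm:
  hand: [0.085,0.085,0.085,0.085,0.085]
  travel:
    - [-0.0398,0.0488,-0.02]
    - [0,0,0]
    - [0,0,0]
    - [0,0,0]
    - [0,0,0]
  yaw: [-0.025,0,0,0,0]

```text
time_s: 6.55
position: [0.4203, 0.1197, 0.1095]
tool_rot: [[0.948, -0.318, 0.0], [-0.318, -0.948, -0.0], [0.0, -0.0, -1.0]]
ft_force: [0.0, 0.2, -0.6]
grip_width: 0.0849
gripper_force: 0.0
```

```bash
python3 - <<'E'
from h import *
s=env.observe();print(s["position"],s["tool_rot"][:,0])
im=env.get_image("scene")
print(proj("scene",[[.4145,.1265,.02],s["position"]]))
crop("scene",270,90,470,240,4,"s1",im)
E
```

```text
[0.42028955 0.11967233 0.10949077] [ 9.48117026e-01 -3.17921353e-01  3.44867821e-04]
[[340.1542466  183.28640315]
 [339.59095819 161.16706459]]
```

View pics/s1.png

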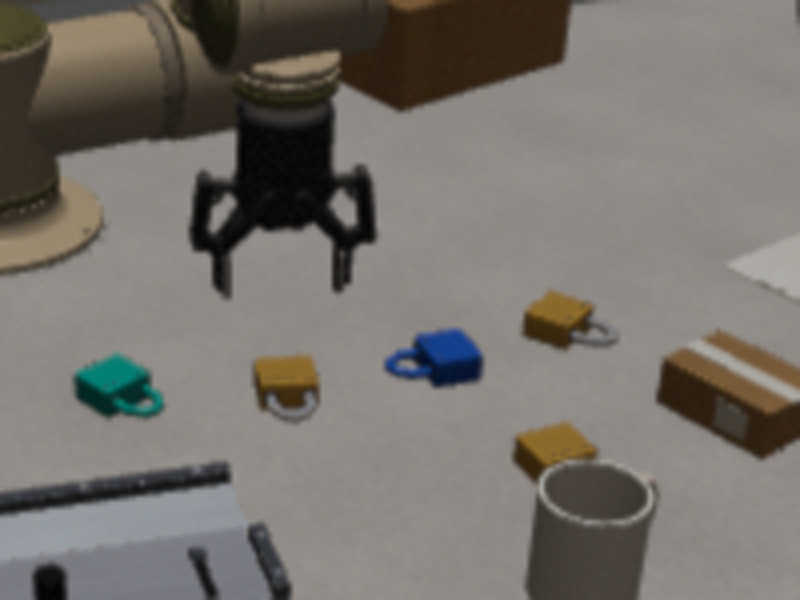

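The scene view shows the brass lock below the gripper at (341.5,183.7), within 1.5 px of my estimate. The blue lock is clear of the fingers, so I descend and grip.

Emit:
jog_arm:
  hand: [0.07,0.07,0.07,0.07,0.07]
  travel:
    - [-0.0058,0.0078,0]
    - [0,0,-0.03]
    - [0,0,-0.03]
    - [0,0,-0.0255]
    - [0,0,0]
  yaw: [0,0,0,0,0]

```text
time_s: 7.22
position: [0.4129, 0.1283, 0.0231]
tool_rot: [[0.949, -0.317, -0.003], [-0.317, -0.949, -0.0], [-0.003, 0.001, -1.0]]
ft_force: [-0.9, -0.4, 0.3]
grip_width: 0.0698
gripper_force: 0.0
```

Emit:
jog_arm:
  hand: [0.03,0.03,0.03,0.03,0.03]
  travel:
    - [0,0,0]
    - [0,0,0]
    - [0,0,0]
    - [0,0,0]
    - [0,0,0]
  yaw: [0,0,0,0,0]
  grip_force: 60

```text
time_s: 7.85
position: [0.4143, 0.1283, 0.0252]
tool_rot: [[0.949, -0.317, 0.002], [-0.317, -0.949, 0.0], [0.002, -0.001, -1.0]]
ft_force: [-1.3, 0.5, 7.5]
grip_width: 0.0487
gripper_force: 63.7
```

Emit:
jog_arm:
  hand: [0.03,0.03,0.03,0.03,0.03]
  travel:
    - [0,0,0.035]
    - [0,0,0.045]
    - [0.0116,-0.046,0.01]
    - [0.0116,-0.046,0]
    - [0.0116,-0.046,0]
  yaw: [0,0,0.0188,0.0188,0.0188]

```text
time_s: 8.48
position: [0.4487, -0.0112, 0.1148]
tool_rot: [[0.965, -0.262, 0.001], [-0.262, -0.965, -0.0], [0.001, -0.0, -1.0]]
ft_force: [0.1, 0.1, -3.4]
grip_width: 0.0484
gripper_force: 64.7
```

Emit:
jog_arm:
  hand: [0.03,0.03,0.03,0.03,0.03]
  travel:
    - [0.0116,-0.046,0]
    - [0.0116,-0.046,0]
    - [0.0116,-0.046,0]
    - [0.0116,-0.046,0]
    - [0.0116,-0.046,0]
  yaw: [0.0188,0.0188,0.0188,0.0188,0.0188]

```text
time_s: 9.1
position: [0.5066, -0.2412, 0.1144]
tool_rot: [[0.985, -0.171, 0.0], [-0.171, -0.985, 0.0], [-0.0, -0.0, -1.0]]
ft_force: [0.5, 0.0, -3.1]
grip_width: 0.0486
gripper_force: 64.7
```

Emit:
jog_arm:
  hand: [0.03,0.03,0.03,0.03,0.03]
  travel:
    - [0,0,0]
    - [0,0,0]
    - [0,0,0]
    - [0,0,0]
    - [0,0,0]
  yaw: [0,0,0,0,0]

```text
time_s: 9.72
position: [0.5067, -0.2394, 0.1141]
tool_rot: [[0.985, -0.17, 0.0], [-0.17, -0.985, -0.0], [0.0, 0.0, -1.0]]
ft_force: [-1.8, 0.0, -3.5]
grip_width: 0.0486
gripper_force: 64.7
```

```bash
cat >> h.py <<'E'
N=np.array([469,-284.2]);YN=-.172
def tonest(p):
    d=np.array(p[:2])*1e3-N; return R2(YN)[:2,:2].T@d
def toworld(x,y): return (N+R2(YN)[:2,:2]@np.array([x,y]))/1e3
E
python3 - <<'E'
from h import *
s=env.observe();print(s["position"],np.degrees(np.arctan2(s["tool_rot"][1,0],s["tool_rot"][0,0])),s["grip_width"],s["gripper_force"],tonest(s["position"]))
im=env.get_image("scene"); crop("scene",180,110,380,260,4,"s2",im)
for l in locks(im=env.get_image("top"),lo=(8,90,25)): print(np.round(l,2))
E
```

```text
[ 0.50668744 -0.23943526  0.11410615] -9.810764347136569 0.048644204671257234 64.72196817398071 [29.46971317 50.55453574]
[580.89 432.42 -54.16   0.73 176.65 196.63 656.38]
[6.0226e+02 2.7448e+02 2.2900e+00 1.5000e-01 2.3400e+02 1.9735e+02
 2.2562e+02]
[4.1854e+02 3.9694e+02 3.0520e+01 1.4000e-01 1.9074e+02 2.5193e+02
 2.4209e+02]
```

View pics/s2.png

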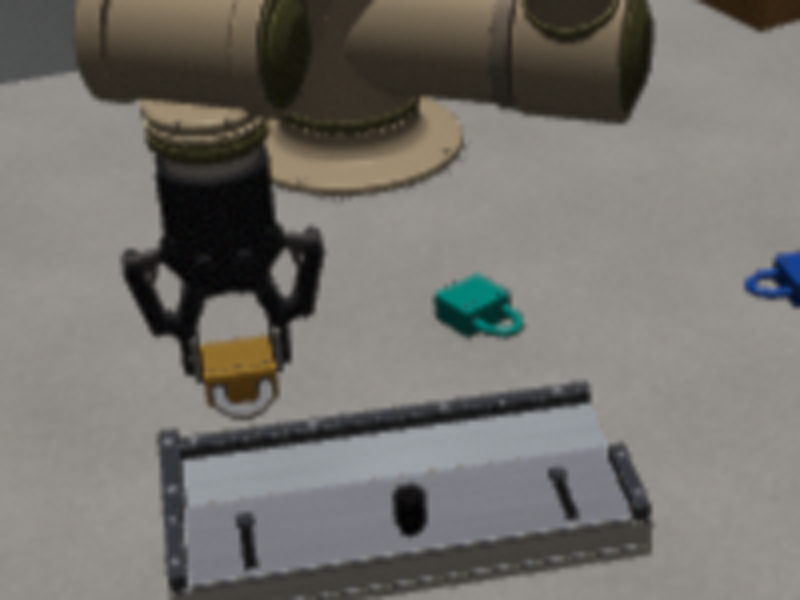

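Emit:
jog_arm:
  hand: [0.03,0.03,0.03,0.03,0.03]
  travel:
    - [0,0,-0.03]
    - [0,0,-0.03]
    - [0,0,-0.014]
    - [0,0,-0.003]
    - [0,0,0]
  yaw: [0,0,0,0,0]

```text
time_s: 10.45
position: [0.5071, -0.2402, 0.0377]
tool_rot: [[0.985, -0.171, 0.001], [-0.171, -0.985, -0.001], [0.001, 0.001, -1.0]]
ft_force: [0.3, -0.1, -5.0]
grip_width: 0.0485
gripper_force: 64.6
```

Emit:
jog_arm:
  hand: [0.03,0.03,0.03,0.03,0.03]
  travel:
    - [-0.002,0.0003,0]
    - [-0.002,0.0003,0]
    - [-0.002,0.0003,0]
    - [0,0,0]
    - [0,0,0]
  yaw: [0,0,0,0,0]

```text
time_s: 11.08
position: [0.5007, -0.239, 0.037]
tool_rot: [[0.985, -0.171, 0.0], [-0.171, -0.985, -0.0], [0.0, 0.0, -1.0]]
ft_force: [-0.2, -0.1, -4.1]
grip_width: 0.0484
gripper_force: 69.6
```

Emit:
jog_arm:
  hand: [0.03,0.03,0.03,0.03,0.03]
  travel:
    - [-0.001,0.0002,0]
    - [-0.001,0.0002,0]
    - [-0.001,0.0002,0]
    - [0,0,0]
    - [0,0,0]
  yaw: [0,0,0,0,0]

```text
time_s: 11.7
position: [0.4996, -0.2389, 0.0373]
tool_rot: [[0.985, -0.172, 0.005], [-0.172, -0.985, -0.002], [0.005, 0.001, -1.0]]
ft_force: [10.1, 0.9, -8.2]
grip_width: 0.0486
gripper_force: 69.1
```

Emit:
jog_arm:
  hand: [0.03,0.03,0.03,0.03,0.03]
  travel:
    - [0.001,-0.0002,-0.001]
    - [0,0,-0.001]
    - [0,0,0]
    - [0,0,0]
    - [0,0,0]
  yaw: [0,0,0,0,0]

```text
time_s: 12.32
position: [0.4998, -0.2391, 0.0355]
tool_rot: [[0.985, -0.171, 0.003], [-0.171, -0.985, -0.002], [0.003, 0.001, -1.0]]
ft_force: [6.0, 0.3, -2.0]
grip_width: 0.0486
gripper_force: 70.1
```

Emit:
jog_arm:
  hand: [0.058,0.058,0.058,0.058,0.058]
  travel:
    - [0,0,0]
    - [0,0,0]
    - [0,0,0.0]
    - [0,0,0.03]
    - [0,0,0.04]
  yaw: [0,0,0,0,0]

```text
time_s: 12.95
position: [0.4981, -0.2383, 0.1051]
tool_rot: [[0.985, -0.171, -0.002], [-0.171, -0.985, 0.001], [-0.002, -0.001, -1.0]]
ft_force: [-0.0, -0.0, 0.2]
grip_width: 0.0585
gripper_force: 0.0
```

Emit:
jog_arm:
  hand: [0.07,0.07,0.07,0.07,0.07]
  travel:
    - [0.0102,0.0511,0.02]
    - [0.0102,0.0511,0]
    - [0.0102,0.0511,0]
    - [0.0102,0.0511,0]
    - [0.0102,0.0511,0]
  yaw: [0.02,0.02,0.02,0.02,0.02]

```text
time_s: 13.58
position: [0.5497, 0.0186, 0.1251]
tool_rot: [[0.997, -0.071, -0.0], [-0.071, -0.997, -0.0], [-0.0, 0.0, -1.0]]
ft_force: [0.5, -0.7, -0.2]
grip_width: 0.0697
gripper_force: 0.0
```

Emit:
jog_arm:
  hand: [0.07,0.07,0.07,0.07,0.07]
  travel:
    - [0.0102,0.0511,0]
    - [0.0102,0.0511,0]
    - [0.0102,0.0511,0]
    - [0.0102,0.0511,0]
    - [0.0102,0.0511,0]
  yaw: [0.02,0.02,0.02,0.02,0.02]

```text
time_s: 14.2
position: [0.6006, 0.274, 0.125]
tool_rot: [[1.0, 0.029, -0.0], [0.029, -1.0, -0.0], [-0.0, 0.0, -1.0]]
ft_force: [0.3, 0.1, -0.2]
grip_width: 0.0699
gripper_force: 0.0
```

Emit:
jog_arm:
  hand: [0.07,0.07,0.07,0.07,0.07]
  travel:
    - [0,0,0]
    - [0,0,0]
    - [0,0,0]
    - [0,0,0]
    - [0,0,0]
  yaw: [0,0,0,0,0]

```text
time_s: 14.82
position: [0.6008, 0.2719, 0.1252]
tool_rot: [[1.0, 0.027, 0.0], [0.027, -1.0, 0.0], [0.0, -0.0, -1.0]]
ft_force: [0.1, -0.3, -0.5]
grip_width: 0.0702
gripper_force: 0.0
```

```bash
python3 - <<'E'
from h import *
s=env.observe();print(s["position"],np.degrees(np.arctan2(s["tool_rot"][1,0],s["tool_rot"][0,0])))
im=env.get_image("scene"); print(proj("scene",[[.6005,.273,.02],[.419,.396,.02]]))
crop("scene",220,100,470,287,3.2,"s3",im)
t=env.get_image("top")
a=cv2.inRange(cv2.cvtColor(t[150:300,150:430],cv2.COLOR_RGB2HSV),(8,90,25),(28,255,255))
for l in locks(im=t,x0=150,x1=260,lo=(8,90,25)): print(np.round(l,2))
E
```

```text
[0.60075585 0.27185652 0.12516018] 1.5697014412125947
[[407.38769518 201.39033306]
 [408.42373845 167.72742869]]
[596.6  470.06   5.89   0.76 176.   196.54 623.69]
[4.1952e+02 3.9883e+02 3.6650e+01 3.4000e-01 1.8881e+02 2.5214e+02
 1.8602e+02]
```

View pics/s3.png

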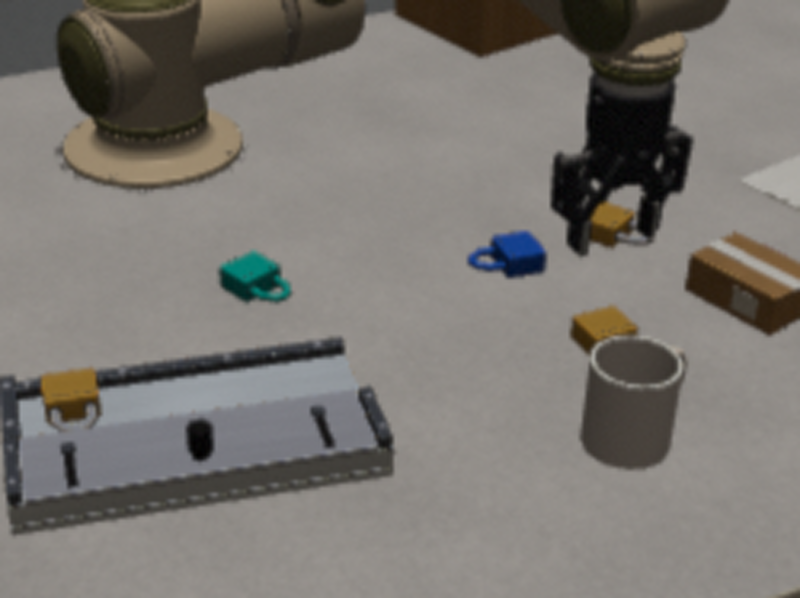

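Lock 1 sits at the fence beside the stop. Lock a is under the gripper at (408.7,201.6), with the mug and carton clear. I descend.

Emit:
jog_arm:
  hand: [0.07,0.07,0.07,0.07,0.07]
  travel:
    - [0.001,0.0015,-0.035]
    - [0,0,-0.035]
    - [0,0,-0.0295]
    - [0,0,0]
    - [0,0,0]
  yaw: [0,0,0,0,0]

```text
time_s: 15.55
position: [0.6024, 0.2741, 0.0269]
tool_rot: [[1.0, 0.028, 0.002], [0.028, -1.0, 0.001], [0.002, -0.0, -1.0]]
ft_force: [-0.4, 0.5, -0.4]
grip_width: 0.0697
gripper_force: 0.0
```

Emit:
jog_arm:
  hand: [0.03,0.03,0.03,0.03,0.03]
  travel:
    - [0,0,0]
    - [0,0,0]
    - [0,0,0]
    - [0,0,0]
    - [0,0,0]
  yaw: [0,0,0,0,0]
  grip_force: 60

```text
time_s: 16.18
position: [0.6025, 0.2742, 0.0275]
tool_rot: [[1.0, 0.028, 0.003], [0.028, -1.0, 0.001], [0.003, -0.001, -1.0]]
ft_force: [-1.4, 0.2, 6.0]
grip_width: 0.0486
gripper_force: 63.3
```

Emit:
jog_arm:
  hand: [0.03,0.03,0.03,0.03,0.03]
  travel:
    - [0,0,0.035]
    - [0,0,0.045]
    - [-0.0104,-0.055,0.01]
    - [-0.0104,-0.055,0]
    - [-0.0104,-0.055,0]
  yaw: [0,0,-0.025,-0.025,-0.025]

```text
time_s: 16.8
position: [0.5697, 0.1074, 0.1159]
tool_rot: [[0.999, -0.047, 0.0], [-0.047, -0.999, -0.0], [0.0, 0.0, -1.0]]
ft_force: [1.3, -0.3, -4.4]
grip_width: 0.0483
gripper_force: 63.9
```

Emit:
jog_arm:
  hand: [0.03,0.03,0.03,0.03,0.03]
  travel:
    - [-0.0104,-0.055,0]
    - [-0.0104,-0.055,0]
    - [-0.0104,-0.055,0]
    - [-0.0104,-0.055,0]
    - [-0.0104,-0.055,0]
  yaw: [-0.025,-0.025,-0.025,-0.025,-0.025]

```text
time_s: 17.42
position: [0.5178, -0.1677, 0.1158]
tool_rot: [[0.985, -0.172, 0.0], [-0.172, -0.985, -0.0], [0.0, 0.0, -1.0]]
ft_force: [0.6, 0.7, -5.3]
grip_width: 0.0488
gripper_force: 63.9
```

Emit:
jog_arm:
  hand: [0.03,0.03,0.03,0.03,0.03]
  travel:
    - [0,0,0]
    - [0,0,0]
    - [0,0,0]
    - [0,0,0]
    - [0,0,0]
  yaw: [0,0,0,0,0]

```text
time_s: 18.05
position: [0.5186, -0.1655, 0.1155]
tool_rot: [[0.985, -0.17, -0.0], [-0.17, -0.985, 0.0], [-0.0, -0.0, -1.0]]
ft_force: [-0.1, -0.1, -4.7]
grip_width: 0.0486
gripper_force: 64.2
```

```bash
python3 - <<'E'
from h import *
s=env.observe();print(s["position"],np.degrees(np.arctan2(s["tool_rot"][1,0],s["tool_rot"][0,0])),s["grip_width"],tonest(s["position"]))
t=env.get_image("top")
for l in locks(im=t,x0=150,x1=260,lo=(8,90,25)): print(np.round(l,2))
E
```

```text
[ 0.51861176 -0.16550688  0.11551178] -9.787727720740813 0.04862931262626227 [ 28.56500064 125.43294674]
[579.11 432.86 -57.31   0.73 176.66 196.65 656.75]
[4.1956e+02 3.9691e+02 3.1480e+01 1.4000e-01 1.9074e+02 2.5194e+02
 2.4164e+02]
```

Emit:
jog_arm:
  hand: [0.03,0.03,0.03,0.03,0.03]
  travel:
    - [0,0,-0.03]
    - [0,0,-0.03]
    - [0,0,-0.013]
    - [0,0,-0.003]
    - [0,0,0]
  yaw: [0,0,0,0,0]

```text
time_s: 18.73
position: [0.5189, -0.1663, 0.0402]
tool_rot: [[0.985, -0.171, 0.001], [-0.171, -0.985, -0.001], [0.001, 0.0, -1.0]]
ft_force: [0.0, 0.4, -4.1]
grip_width: 0.0482
gripper_force: 64.1
```

Emit:
jog_arm:
  hand: [0.03,0.03,0.03,0.03,0.03]
  travel:
    - [-0.0015,0.0003,0]
    - [-0.0015,0.0003,0]
    - [-0.0015,0.0002,0]
    - [0,0,0]
    - [0,0,0]
  yaw: [0,0,0,0,0]

```text
time_s: 19.35
position: [0.5159, -0.1657, 0.0404]
tool_rot: [[0.985, -0.171, 0.005], [-0.171, -0.985, -0.002], [0.006, 0.001, -1.0]]
ft_force: [7.7, 1.8, -3.7]
grip_width: 0.0482
gripper_force: 64.1
```

Emit:
jog_arm:
  hand: [0.03,0.03,0.03,0.03,0.03]
  travel:
    - [-0.001,0.0002,0]
    - [-0.001,0.0002,0]
    - [0,0,0]
    - [0,0,0]
    - [0,0,0]
  yaw: [0,0,0,0,0]

```text
time_s: 19.98
position: [0.5155, -0.1657, 0.0407]
tool_rot: [[0.985, -0.171, 0.01], [-0.171, -0.985, -0.003], [0.01, 0.001, -1.0]]
ft_force: [15.0, 0.8, -7.0]
grip_width: 0.0485
gripper_force: 63.7
```

Emit:
jog_arm:
  hand: [0.03,0.03,0.03,0.03,0.03]
  travel:
    - [0.0025,-0.0004,0]
    - [0,0,-0.0015]
    - [0,0,-0.0015]
    - [0,0,0]
    - [0,0,0]
  yaw: [0,0,0,0,0]

```text
time_s: 20.6
position: [0.5159, -0.166, 0.0376]
tool_rot: [[0.985, -0.171, 0.004], [-0.171, -0.985, -0.002], [0.005, 0.001, -1.0]]
ft_force: [6.1, 0.1, -0.6]
grip_width: 0.0487
gripper_force: 64.6
```

Emit:
jog_arm:
  hand: [0.058,0.058,0.058,0.058,0.058]
  travel:
    - [0,0,0]
    - [0,0,0]
    - [0,0,0.0]
    - [0,0,0.03]
    - [0,0,0.04]
  yaw: [0,0,0,0,0]

```text
time_s: 21.22
position: [0.5139, -0.165, 0.1067]
tool_rot: [[0.985, -0.171, -0.002], [-0.171, -0.985, 0.001], [-0.002, -0.001, -1.0]]
ft_force: [0.6, 0.1, -0.3]
grip_width: 0.0579
gripper_force: 0.0
```

Emit:
jog_arm:
  hand: [0.07,0.07,0.07,0.07,0.07]
  travel:
    - [-0.0095,0.0562,0.01]
    - [-0.0095,0.0562,0]
    - [-0.0095,0.0562,0]
    - [-0.0095,0.0562,0]
    - [-0.0095,0.0562,0]
  yaw: [0.0704,0.0704,0.0704,0.0704,0.0704]

```text
time_s: 21.85
position: [0.4664, 0.1174, 0.1166]
tool_rot: [[0.983, 0.181, 0.0], [0.181, -0.983, -0.0], [0.0, 0.0, -1.0]]
ft_force: [0.7, -0.3, -0.1]
grip_width: 0.0699
gripper_force: 0.0
```

Emit:
jog_arm:
  hand: [0.07,0.07,0.07,0.07,0.07]
  travel:
    - [-0.0095,0.0562,0]
    - [-0.0095,0.0562,0]
    - [-0.0095,0.0562,0]
    - [-0.0095,0.0562,0]
    - [-0.0095,0.0562,0]
  yaw: [0.0704,0.0704,0.0704,0.0704,0.0704]

```text
time_s: 22.48
position: [0.4188, 0.3985, 0.1165]
tool_rot: [[0.86, 0.509, -0.0], [0.509, -0.86, -0.0], [-0.0, 0.0, -1.0]]
ft_force: [0.8, -0.4, 0.2]
grip_width: 0.0699
gripper_force: 0.0
```

Emit:
jog_arm:
  hand: [0.07,0.07,0.07,0.07,0.07]
  travel:
    - [0,0,0]
    - [0,0,0]
    - [0,0,0]
    - [0,0,0]
    - [0,0,0]
  yaw: [0,0,0,0,0]

```text
time_s: 23.1
position: [0.4198, 0.3962, 0.1166]
tool_rot: [[0.862, 0.507, 0.0], [0.507, -0.862, 0.0], [0.0, 0.0, -1.0]]
ft_force: [-0.3, -0.3, -0.0]
grip_width: 0.0699
gripper_force: 0.0
```

```bash
python3 - <<'E'
from h import *
s=env.observe();print(s["position"],np.degrees(np.arctan2(s["tool_rot"][1,0],s["tool_rot"][0,0])))
im=env.get_image("scene"); print(proj("scene",[[.419,.3965,.028],s["position"]]))
crop("scene",220,100,470,287,3.2,"s4",im)
E
```

```text
[0.41979625 0.3961748  0.11659778] 30.431926640333675
[[408.78163471 165.7464785 ]
 [411.57824886 143.46455014]]
```

View pics/s4.png

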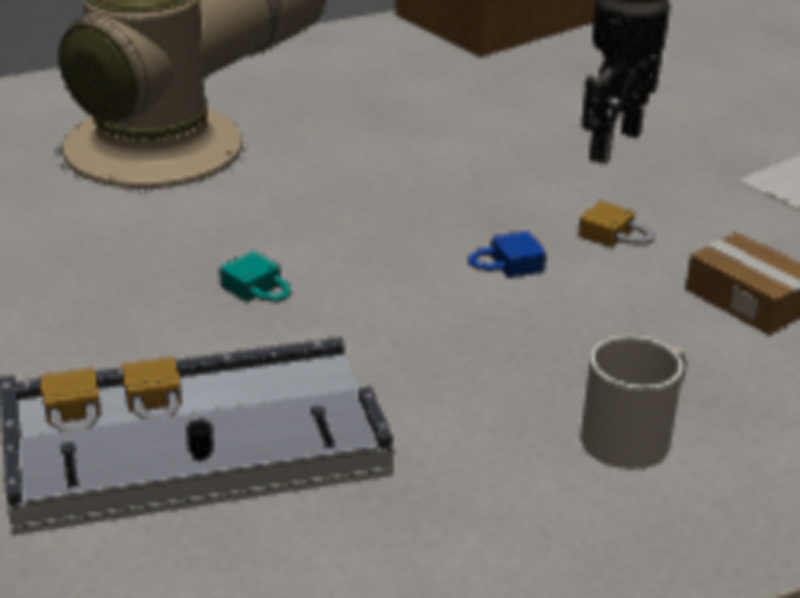

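Locks 1 and 2 lie in the nest, and lock b at (409.7,167.5) is where I expected it. I descend on it.

Emit:
jog_arm:
  hand: [0.07,0.07,0.07,0.07,0.07]
  travel:
    - [0.001,0.0007,-0.03]
    - [0,0,-0.03]
    - [0,0,-0.0315]
    - [0,0,0]
    - [0,0,0]
  yaw: [0,0,0,0,0]

```text
time_s: 23.78
position: [0.421, 0.3977, 0.0261]
tool_rot: [[0.862, 0.507, 0.001], [0.507, -0.862, 0.001], [0.002, -0.0, -1.0]]
ft_force: [-0.3, -0.2, 1.2]
grip_width: 0.0699
gripper_force: 0.0
```

Emit:
jog_arm:
  hand: [0.03,0.03,0.03,0.03,0.03]
  travel:
    - [0,0,0]
    - [0,0,0]
    - [0,0,0]
    - [0,0,0]
    - [0,0,0]
  yaw: [0,0,0,0,0]
  grip_force: 60

```text
time_s: 24.4
position: [0.4212, 0.3978, 0.0269]
tool_rot: [[0.862, 0.507, 0.003], [0.507, -0.862, 0.001], [0.003, 0.0, -1.0]]
ft_force: [-0.7, -1.5, 7.3]
grip_width: 0.0488
gripper_force: 62.5
```

Emit:
jog_arm:
  hand: [0.03,0.03,0.03,0.03,0.03]
  travel:
    - [0,0,0.035]
    - [0,0,0.045]
    - [0.0125,-0.0545,0.01]
    - [0.0125,-0.0545,0]
    - [0.0125,-0.0545,0]
  yaw: [0,0,-0.0781,-0.0781,-0.0781]

```text
time_s: 25.02
position: [0.4579, 0.2324, 0.1156]
tool_rot: [[0.957, 0.292, 0.001], [0.292, -0.957, 0.0], [0.001, 0.0, -1.0]]
ft_force: [0.3, -0.3, -4.2]
grip_width: 0.0485
gripper_force: 64.5
```

Emit:
jog_arm:
  hand: [0.03,0.03,0.03,0.03,0.03]
  travel:
    - [0.0125,-0.0545,0]
    - [0.0125,-0.0545,0]
    - [0.0125,-0.0545,0]
    - [0.0125,-0.0545,0]
    - [0.0125,-0.0545,0]
  yaw: [-0.0781,-0.0781,-0.0781,-0.0781,-0.0781]

```text
time_s: 25.65
position: [0.5205, -0.0404, 0.1154]
tool_rot: [[0.995, -0.095, 0.0], [-0.095, -0.995, 0.0], [0.0, -0.0, -1.0]]
ft_force: [0.2, 1.0, -4.5]
grip_width: 0.0486
gripper_force: 64.5
```

Emit:
jog_arm:
  hand: [0.03,0.03,0.03,0.03,0.03]
  travel:
    - [0.0125,-0.0545,0]
    - [0,0,0]
    - [0,0,0]
    - [0,0,0]
    - [0,0,0]
  yaw: [-0.0781,0,0,0,0]

```text
time_s: 26.28
position: [0.5329, -0.0922, 0.1151]
tool_rot: [[0.986, -0.168, -0.0], [-0.168, -0.986, 0.0], [-0.0, -0.0, -1.0]]
ft_force: [-0.5, -0.1, -4.4]
grip_width: 0.0486
gripper_force: 64.7
```

```bash
python3 - <<'E'
from h import *
s=env.observe();print(s["position"],np.degrees(np.arctan2(s["tool_rot"][1,0],s["tool_rot"][0,0])),s["grip_width"],tonest(s["position"]))
E
```

```text
[ 0.53286503 -0.09215079  0.11513422] -9.694713690507626 0.04856028944785318 [ 30.05283221 200.14611891]
```

Emit:
jog_arm:
  hand: [0.03,0.03,0.03,0.03,0.03]
  travel:
    - [0,0,-0.03]
    - [0,0,-0.03]
    - [0,0,-0.013]
    - [0,0,-0.003]
    - [0,0,0]
  yaw: [-0.003,0,0,0,0]

```text
time_s: 26.9
position: [0.5334, -0.0931, 0.0397]
tool_rot: [[0.985, -0.173, 0.001], [-0.173, -0.985, -0.0], [0.001, 0.0, -1.0]]
ft_force: [0.6, 0.1, -3.9]
grip_width: 0.0485
gripper_force: 64.6
```

Emit:
jog_arm:
  hand: [0.03,0.03,0.03,0.03,0.03]
  travel:
    - [-0.0015,0.0003,0]
    - [-0.0015,0.0003,0]
    - [-0.0015,0.0002,0]
    - [0,0,0]
    - [0,0,0]
  yaw: [0,0,0,0,0]

```text
time_s: 27.52
position: [0.5306, -0.0927, 0.04]
tool_rot: [[0.985, -0.173, 0.006], [-0.173, -0.985, -0.001], [0.006, 0.0, -1.0]]
ft_force: [7.5, 0.5, -3.6]
grip_width: 0.0483
gripper_force: 64.6
```

Emit:
jog_arm:
  hand: [0.03,0.03,0.03,0.03,0.03]
  travel:
    - [-0.001,0.0002,0]
    - [-0.001,0.0002,0]
    - [0,0,0]
    - [0,0,0]
    - [0,0,0]
  yaw: [0,0,0,0,0]

```text
time_s: 28.15
position: [0.5303, -0.0927, 0.0403]
tool_rot: [[0.985, -0.173, 0.01], [-0.173, -0.985, -0.002], [0.011, 0.001, -1.0]]
ft_force: [12.9, 1.4, -6.5]
grip_width: 0.0486
gripper_force: 64.1
```

Emit:
jog_arm:
  hand: [0.03,0.03,0.03,0.03,0.03]
  travel:
    - [0.0025,-0.0004,0]
    - [0,0,-0.0015]
    - [0,0,-0.0015]
    - [0,0,0]
    - [0,0,0]
  yaw: [0,0,0,0,0]

```text
time_s: 28.78
position: [0.5306, -0.093, 0.037]
tool_rot: [[0.985, -0.173, 0.005], [-0.173, -0.985, -0.002], [0.005, 0.001, -1.0]]
ft_force: [6.8, -1.0, -2.1]
grip_width: 0.0485
gripper_force: 64.9
```

Emit:
jog_arm:
  hand: [0.058,0.058,0.058,0.058,0.058]
  travel:
    - [0,0,0]
    - [0,0,0]
    - [0,0,0.0]
    - [0,0,0.03]
    - [0,0,0.04]
  yaw: [0,0,0,0,0]

```text
time_s: 29.4
position: [0.5284, -0.0921, 0.1062]
tool_rot: [[0.985, -0.173, -0.002], [-0.173, -0.985, 0.001], [-0.003, -0.001, -1.0]]
ft_force: [0.3, -1.3, 0.1]
grip_width: 0.0583
gripper_force: 0.0
```

```bash
python3 - <<'E'
from h import *
s=env.observe();print(s["position"],tonest(s["position"]),toworld(22,258)-s["position"][:2])
E
```

```text
[ 0.52835334 -0.09211536  0.1061826 ] [ 25.60165429 199.40883155] [0.00647955 0.05834306]
```

Emit:
jog_arm:
  hand: [0.0,0.0,0.0,0.0,0.0]
  travel:
    - [0.0033,0.0292,0]
    - [0.0032,0.0291,0]
    - [0,0,0]
    - [0,0,0]
    - [0,0,0]
  yaw: [0,0,0,0,0]

```text
time_s: 30.02
position: [0.5354, -0.0347, 0.1059]
tool_rot: [[0.985, -0.174, -0.0], [-0.174, -0.985, -0.0], [-0.0, 0.0, -1.0]]
ft_force: [0.9, 0.2, 0.1]
grip_width: 0.0001
gripper_force: 0.0
```

Emit:
jog_arm:
  hand: [0.0,0.0,0.0,0.0,0.0]
  travel:
    - [0,0,-0.03]
    - [0,0,-0.03]
    - [0,0,-0.014]
    - [0,0,0]
    - [0,0,0]
  yaw: [0,0,0,0,0]

```text
time_s: 30.65
position: [0.536, -0.0343, 0.0329]
tool_rot: [[0.985, -0.173, 0.002], [-0.173, -0.985, -0.0], [0.002, 0.0, -1.0]]
ft_force: [0.1, -1.0, 0.3]
grip_width: -0.0001
gripper_force: 0.0
```

Emit:
jog_arm:
  hand: [0.0,0.0,0.0,0.0,0.0]
  travel:
    - [-0.0017,-0.0099,0]
    - [-0.0017,-0.0099,0]
    - [-0.0014,-0.008,0]
    - [-0.0014,-0.008,0]
    - [0,0,0]
  yaw: [0,0,0,0,0]

```text
time_s: 31.28
position: [0.5292, -0.0706, 0.032]
tool_rot: [[0.985, -0.173, -0.0], [-0.173, -0.985, -0.001], [0.0, 0.001, -1.0]]
ft_force: [0.6, -0.4, 0.3]
grip_width: 0.0
gripper_force: 0.0
```

Emit:
jog_arm:
  hand: [0.0,0.0,0.0,0.0,0.0]
  travel:
    - [-0.0014,-0.0079,0]
    - [-0.0014,-0.0079,0]
    - [-0.0014,-0.0079,0]
    - [-0.0014,-0.0079,0]
    - [-0.0014,-0.0079,0]
  yaw: [0,0,0,0,0]

```text
time_s: 31.9
position: [0.5221, -0.1088, 0.0319]
tool_rot: [[0.985, -0.173, -0.0], [-0.173, -0.985, 0.002], [-0.001, -0.002, -1.0]]
ft_force: [1.0, 9.3, 2.6]
grip_width: 0.0002
gripper_force: 4.6
```

```bash
python3 - <<'E'
from h import *
s=env.observe();print(s["position"],tonest(s["position"]),s["ft_force"])
crop("scene",200,160,360,270,5,"s5")
E
```

```text
[ 0.52206735 -0.10875738  0.03188497] [ 22.25675256 181.93651356] [1.00117226 9.26454029 2.61432842]
```

View pics/s5.png

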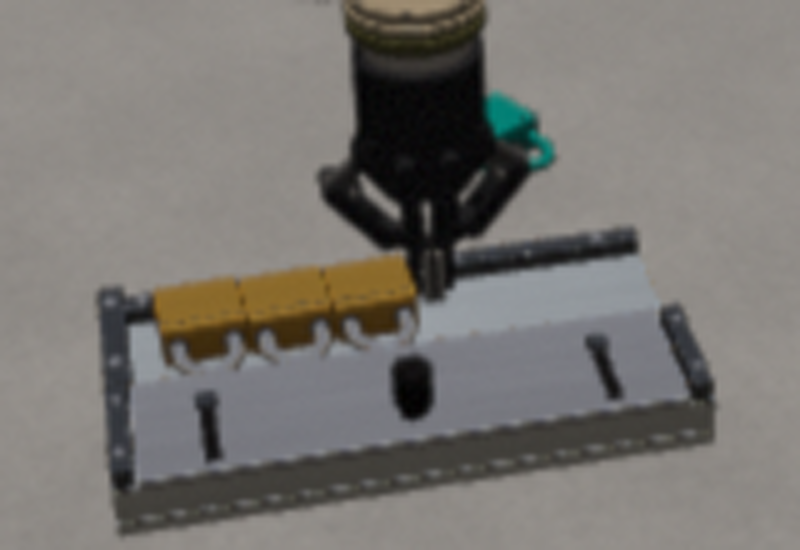

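The three locks are together, about 20 mm short of the stop. I keep pushing.

Emit:
jog_arm:
  hand: [0.0,0.0,0.0,0.0,0.0]
  travel:
    - [-0.0007,-0.0039,0]
    - [-0.0007,-0.0039,0]
    - [-0.0007,-0.0039,0]
    - [-0.0003,-0.002,0]
    - [0,0,0]
  yaw: [0,0,0,0,0]

```text
time_s: 32.58
position: [0.5196, -0.1224, 0.0319]
tool_rot: [[0.985, -0.173, -0.001], [-0.173, -0.985, 0.001], [-0.001, -0.001, -1.0]]
ft_force: [0.8, 7.0, 3.4]
grip_width: -0.0001
gripper_force: 3.5
```

Emit:
jog_arm:
  hand: [0.0,0.0,0.0,0.0,0.0]
  travel:
    - [-0.0003,-0.002,0]
    - [-0.0003,-0.002,0]
    - [0,0,0]
    - [0,0,0]
    - [0,0,0]
  yaw: [0,0,0,0,0]

```text
time_s: 33.2
position: [0.5191, -0.1252, 0.0319]
tool_rot: [[0.985, -0.173, -0.0], [-0.173, -0.985, 0.003], [-0.001, -0.003, -1.0]]
ft_force: [3.0, 14.0, 4.6]
grip_width: 0.0001
gripper_force: 7.3
```

Emit:
jog_arm:
  hand: [0.0,0.0,0.0,0.0,0.0]
  travel:
    - [-0.0003,-0.002,0]
    - [-0.0002,-0.001,0]
    - [0,0,0]
    - [0,0,0]
    - [0,0,0]
  yaw: [0,0,0,0,0]

```text
time_s: 33.83
position: [0.5189, -0.1256, 0.0319]
tool_rot: [[0.985, -0.173, 0.0], [-0.173, -0.985, 0.007], [-0.001, -0.007, -1.0]]
ft_force: [8.2, 29.2, 5.0]
grip_width: -0.0002
gripper_force: 15.4
```

```bash
python3 - <<'E'
from h import *
s=env.observe();print(s["position"],tonest(s["position"]),s["ft_force"])
crop("scene",205,190,325,265,6.6,"s6")
E
```

```text
[ 0.51894931 -0.12558236  0.03191706] [ 22.06436726 164.82612819] [ 8.21298815 29.21677184  5.02867271]
```

View pics/s6.png

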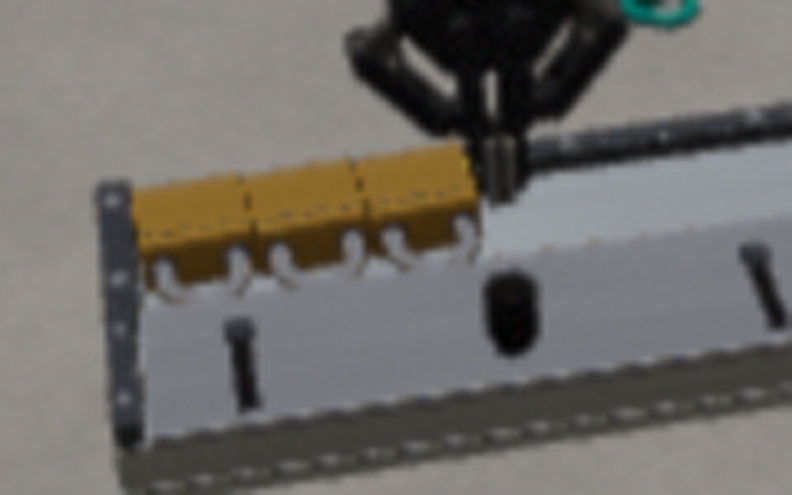

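The row is tight against the end stop, with no visible gaps. I back off and check seating against the fence.

Emit:
jog_arm:
  hand: [0.0,0.0,0.0,0.0,0.0]
  travel:
    - [0.0009,0.005,0]
    - [0.0024,0.014,0]
    - [0,0,0.05]
    - [0.008,0.055,0.05]
    - [0.008,0.055,0]
  yaw: [0,0,0,0,0]

```text
time_s: 34.5
position: [0.5383, -0.0097, 0.1268]
tool_rot: [[0.985, -0.175, 0.006], [-0.175, -0.985, -0.002], [0.007, 0.001, -1.0]]
ft_force: [-0.2, 0.9, 0.3]
grip_width: 0.0
gripper_force: 0.0
```

Emit:
jog_arm:
  hand: [0.05,0.05,0.05,0.05,0.05]
  travel:
    - [0.008,0.055,0]
    - [0,0.055,0]
    - [0,0,0]
    - [0,0,0]
    - [0,0,0]
  yaw: [0,0,0,0,0]

```text
time_s: 35.12
position: [0.5449, 0.0988, 0.1237]
tool_rot: [[0.985, -0.175, -0.0], [-0.175, -0.985, -0.0], [-0.0, 0.0, -1.0]]
ft_force: [0.9, -0.4, 0.8]
grip_width: 0.0499
gripper_force: 0.0
```

```bash
python3 - <<'E'
from h import *
s=env.observe();print(s["position"],tonest(s["position"]),s["ft_force"])
im=env.get_image("top")
x0,y0,x1,y1,k=350,190,430,255,9
a=cv2.resize(im[y0:y1,x0:x1,::-1],None,fx=k,fy=k,interpolation=cv2.INTER_CUBIC)
def pl(pts,col):
    w=np.array(pts,float)@R2(YN).T/1e3+[.469,-.2842,.01]
    q=(proj("top",w)-[x0,y0]+.5)*k-.5
    cv2.polylines(a,[np.round(q*16).astype(np.int32)],False,col,1,cv2.LINE_AA,4)
for i in range(3): pl([(0,50*i,28),(45,50*i,28),(45,50*i+50,28),(0,50*i+50,28),(0,50*i,28)],(0,0,255))
pl([(0,315,12),(0,0,12)],(255,255,0)); pl([(80,0,20),(0,0,20)],(0,255,0))
cv2.imwrite("pics/row.png",a)
E
```

```text
[0.54488849 0.0988211  0.12370911] [  9.21343078 390.35796368] [ 0.94735166 -0.40673977  0.84045265]
```

View pics/row.png

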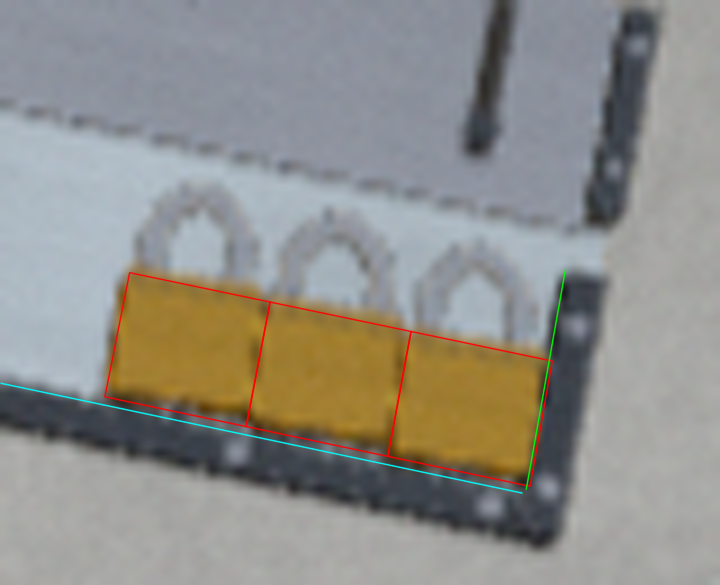

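The row is even against the stop and the bases are along the fence, with at most about 2 mm of stand-off at the stop-end lock. The gate takes care of that when it closes, so I go back to the knob.

Emit:
jog_arm:
  hand: [0.06,0.06,0.06,0.06,0.06]
  travel:
    - [0.0205,-0.0524,0]
    - [0.0205,-0.0524,0]
    - [0.0205,-0.0524,0]
    - [0.0205,-0.0524,0]
    - [0.0205,-0.0524,0]
  yaw: [0.003,0,0,0,0]

```text
time_s: 35.8
position: [0.6473, -0.165, 0.1238]
tool_rot: [[0.985, -0.172, -0.0], [-0.172, -0.985, -0.0], [-0.0, 0.0, -1.0]]
ft_force: [0.5, 0.9, 0.7]
grip_width: 0.06
gripper_force: 0.0
```

Emit:
jog_arm:
  hand: [0.06,0.06,0.06,0.06,0.06]
  travel:
    - [0,0,0]
    - [0,0,0]
    - [0,0,0]
    - [0,0,-0.03]
    - [0,0,-0.0305]
  yaw: [0,0,0,0,0]

```text
time_s: 36.42
position: [0.6473, -0.1609, 0.0632]
tool_rot: [[0.986, -0.169, 0.001], [-0.169, -0.986, -0.0], [0.001, 0.0, -1.0]]
ft_force: [0.1, 0.5, -0.5]
grip_width: 0.0598
gripper_force: 0.0
```

Emit:
jog_arm:
  hand: [0.06,0.04,0.0,0.0,0.0]
  travel:
    - [0,0,0]
    - [0,0,0]
    - [0,0,0]
    - [0,0,0]
    - [0,0,0]
  yaw: [0,0,0,0,0]
  grip_force: 40

```text
time_s: 37.05
position: [0.6477, -0.1634, 0.0652]
tool_rot: [[0.985, -0.17, 0.002], [-0.17, -0.985, -0.003], [0.003, 0.003, -1.0]]
ft_force: [-2.3, -4.9, 3.6]
grip_width: 0.0204
gripper_force: 39.1
```

Emit:
jog_arm:
  hand: [0.0,0.0,0.0,0.0,0.0]
  travel:
    - [-0.0069,0.0002,0]
    - [-0.0069,0.0012,0]
    - [-0.0069,0.0012,0]
    - [-0.0069,0.0012,0]
    - [-0.0069,0.0012,0]
  yaw: [0,0,0,0,0]

```text
time_s: 37.67
position: [0.6136, -0.1572, 0.0652]
tool_rot: [[0.985, -0.17, 0.005], [-0.17, -0.985, -0.002], [0.005, 0.001, -1.0]]
ft_force: [3.2, 0.0, 6.2]
grip_width: 0.0201
gripper_force: 39.7
```

Emit:
jog_arm:
  hand: [0.0,0.0,0.0,0.0,0.0]
  travel:
    - [-0.003,0.0005,0]
    - [-0.002,0.0004,0]
    - [-0.002,0.0004,0]
    - [0,0,0]
    - [0,0,0]
  yaw: [0,0,0,0,0]

```text
time_s: 38.3
position: [0.6065, -0.1559, 0.0652]
tool_rot: [[0.985, -0.17, 0.004], [-0.17, -0.985, -0.001], [0.004, 0.001, -1.0]]
ft_force: [1.2, 0.1, 7.0]
grip_width: 0.0205
gripper_force: 39.8
```

Emit:
jog_arm:
  hand: [0.0,0.0,0.0,0.0,0.0]
  travel:
    - [-0.0015,0.0003,0]
    - [-0.0015,0.0003,0]
    - [-0.0015,0.0002,0]
    - [0,0,0]
    - [0,0,0]
  yaw: [0,0,0,0,0]

```text
time_s: 38.92
position: [0.6033, -0.1553, 0.0652]
tool_rot: [[0.985, -0.17, 0.007], [-0.17, -0.985, -0.002], [0.007, 0.001, -1.0]]
ft_force: [7.2, 0.3, 3.2]
grip_width: 0.0206
gripper_force: 39.4
```

Emit:
jog_arm:
  hand: [0.0,0.0,0.0,0.0,0.0]
  travel:
    - [-0.0015,0.0003,0]
    - [-0.0015,0.0003,0]
    - [0,0,0]
    - [0,0,0]
    - [0,0,0]
  yaw: [0,0,0,0,0]

```text
time_s: 39.55
position: [0.6031, -0.1554, 0.0653]
tool_rot: [[0.985, -0.17, 0.014], [-0.17, -0.985, -0.004], [0.015, 0.001, -1.0]]
ft_force: [21.7, -2.3, -5.4]
grip_width: 0.0202
gripper_force: 39.7
```

Emit:
jog_arm:
  hand: [0.0,0.05,0.06,0.06,0.06]
  travel:
    - [0.002,-0.0003,0]
    - [0,0,0]
    - [0,0,0]
    - [0,0,0.04]
    - [0,0,0.05]
  yaw: [0,0,0,0,0]

```text
time_s: 40.17
position: [0.5993, -0.1542, 0.1534]
tool_rot: [[0.985, -0.17, -0.003], [-0.17, -0.985, 0.002], [-0.003, -0.001, -1.0]]
ft_force: [-0.1, -0.3, -0.3]
grip_width: 0.0602
gripper_force: 0.0
```

Emit:
jog_arm:
  hand: [0.06,0.06,0.06,0.06,0.06]
  travel:
    - [-0.012,0.055,0]
    - [-0.012,0.055,0]
    - [-0.012,0.055,0]
    - [-0.012,0.055,0]
    - [0,0.05,0]
  yaw: [0,0,0,0,0]

```text
time_s: 40.8
position: [0.5509, 0.1172, 0.1535]
tool_rot: [[0.986, -0.17, -0.001], [-0.17, -0.986, 0.0], [-0.001, 0.0, -1.0]]
ft_force: [1.2, -0.8, -0.7]
grip_width: 0.0602
gripper_force: 0.0
```

```bash
python3 - <<'E'
from h import *
s=env.observe();print(s["position"],s["ft_force"],s["time_s"])
im=env.get_image("top"); p=[469,-284.2,-.172,0]
overlay(p,"fin",im=im)
a=cv2.imread("pics/fin.png")
b=cv2.resize(env.get_image("scene")[180:265,200:440,::-1],(780,276),interpolation=cv2.INTER_CUBIC)
a=np.vstack([cv2.resize(a[:,:],(780,570))[180:500],b]); cv2.imwrite("pics/fin.png",a)
E
```

```text
[0.55085565 0.11722906 0.15345849] [ 1.18029243 -0.76770908 -0.73338799] 40.8
```

View pics/fin.png

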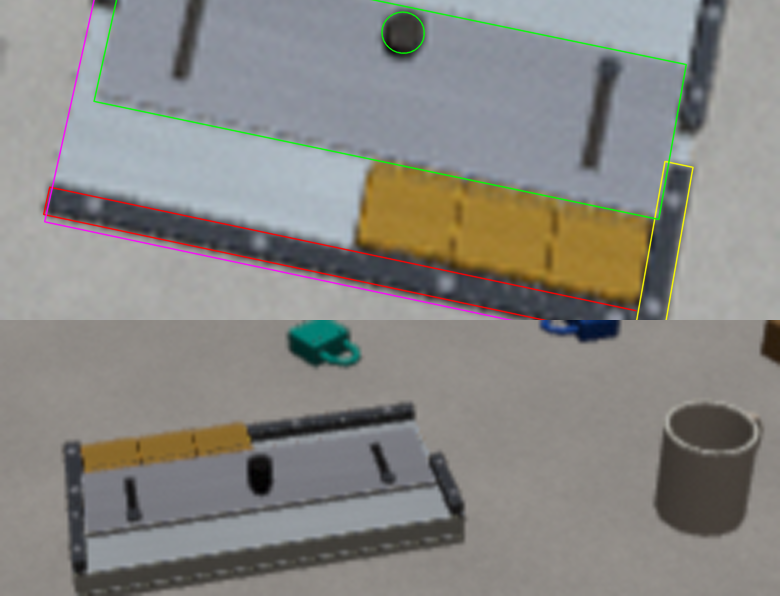

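The gate is home, with the plate and knob on the model outline. The three locks are tight at the stop under the gate. Last, I check for stray brass locks, then hand in.

```bash
python3 - <<'E'
from h import *
for n in("top","scene"):
    m=cv2.inRange(cv2.cvtColor(env.get_image(n),cv2.COLOR_RGB2HSV),(14,150,60),(26,255,255))
    k,l,st,ce=cv2.connectedComponentsWithStats(m)
    print(n,[(ce[i].round().tolist(),int(st[i,4])) for i in range(1,k) if st[i,4]>40])
E
```

```text
top [([386.0, 231.0], 653)]
scene [([83.0, 11.0], 129), ([375.0, 26.0], 56), ([99.0, 56.0], 108), ([107.0, 97.0], 94), ([250.0, 219.0], 357)]
```

```bash
python3 -c "
from rig import env
print(env.close_job())"
```

```text
the job is handed in; nothing more can be done
None
```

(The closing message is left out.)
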